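# Take the rock out of a marking-out stand

### The arm

A 7-joint arm with a two-finger parallel gripper is mounted at the origin on the work surface. World frame = base frame: x ahead of the robot, y to its left, z up, the work surface at z = 0. Lengths are in m, angles in rad, forces in N, time in s.
With the tool pointing down it reaches from about 0.425 to 0.925 m from the base axis. Payload 6.8 kg.
Tool frame: the origin (TCP) lies midway between the tips of the shut fingers; the grasp point (between the pads) lies 19 mm behind it; z points along the fingers, y is the direction in which the jaws open and shut (so a half turn about z gives the same grasp; the last joint's range is limited). The gripper opens to 85 mm and grips with 20 to 120 N. Pads are 22 mm wide; open, the fingers measure 114 mm over their backs; the gripper's body (76 mm by 85 mm) begins 54 mm behind the grasp point. The pads swing forward as they close: fully open they stand 13 mm farther back than shut.
Start: joints at [-1.305, 0.477, 0.022, 1.555, -0.011, 1.109, -0.083], TCP at [0.246, 0.628, 0.231] pointing down, gripper open.
Joint ranges: [-2.96, 2.96], [-0.34, 2.1], [-1.41, 1.46], [0.24, 2.44], [-1.37, 4.51], [0.17, 1.92], [-2.96, 2.96]. Speed limits (rad/s): [2.39, 2.39, 3.14, 3.14, 3.14, 3.14, 3.14].

### API

Orientations are given as a unit quaternion [w, x, y, z].
In Python, from station import readout, eyes, ticket gives the robot as it stands. The module is installed in compiled form; this text tells all that it offers.
- The arm moves only by the shell command python3 -m crank 'ROWS' [FORCE]. ROWS is JSON, a list of rows, each an object of numbers: "jaw": the opening in per cent of the stroke, from 0 (shut) to 100 (fully open); "x", "y", "z": the shift along the tool's x, y, z in mm; "ax", "ay", "az": the turn, a rotation vector about the tool's x, y, z in degrees. In form: [{"jaw": .., "x": .., "y": .., "z": .., "ax": .., "ay": .., "az": ..}, ...]. A call has 1 to 12 rows; each row shifts and turns the commanded pose from where the row before left it, along the tool's axes as they then stand; what a row does not reach is not made up. A row lasts 1/8 s, in which the tool goes at most 62.5 mm and 10.7 degrees, less where a joint would pass 70% of its speed; a pose out of reach is approached as far as the arm can. A call with a gripper value outside its range is refused whole. The fingers move at their own pace and stop on an object; FORCE is the grip in N (left out, the last holds). Time passes only in rows, so rows that do not move let the fingers close. It gives the time, the measured TCP pose, the force and the opening at its end, in the units of the state.
- readout.get_obs(): the state, without advancing time (a new reading comes with each control period).
- eyes.read_camera(name): name is "side" or "top"; returns (picture, depth): 384x512x3 uint8, red, green, blue; 384x512 float32, m along the optical axis (not along the pixel's ray), 0 where there is no reading.
- eyes.calibration(name): a dict with "fx", "fy", "cx", "cy" (pixels), "R" (3x3) and "t" (3): a world point X has camera coordinates R X + t. Camera axes: x right, y down, z forward; pixel columns grow to the right and rows downward; lengths in m; the calibration is good to about 2 mm. A picture is of the moment at which its call begins. calibration takes no time and is no camera call.
- ticket.hand_in(): hands the job in, once; it reports no verdict.
The state is a dict: "t": time; "q": joint angles; "joint_vel": joint speeds; "joint_torque": joint torques, N m; "eef_pos": TCP position; "tool_rot": TCP orientation; "contact_force": force on the tool from outside, world axes, zero at the start; "torque": the same for the moment, N m; "gripper_width": opening from 0.0 (shut) to 1.0 (fully open).
Only numpy, scipy, OpenCV 4.12 (cv2) and the standard library are available. Lean on these libraries where they do the work, as an engineer would, in place of code of your own. Each camera call takes 0.05 s, during which the arm holds its last target. There are 200 camera calls.

### The job

The marking-out stand rocks because one of its two front leveling feet hangs clear. Find the loose foot, gently screw it down by its wing knob until all four feet carry a fair share of the weight and the stand no longer rocks either way, then swing the ball lever all the way over to lock. Do not press the stand hard, tip it, shift it or disturb the things beside it.

Things in the scene. Friction and masses are not known exactly. Their poses are not given: they have to be found in the camera images.
- stand: Free-standing grey cast-iron stand, 3 kg, base plate 205 x 275 mm (x, y), top of the plate 46 mm above the origin. At x +58 mm uprights 120 mm high carry a turned wooden spindle along y. -x is its front, y its left, z up. Origin at its centre, level with the undersides of the feet. The plates it stands on differ in height: its loose front corner rocks 2 to 7 mm under 6 to 11 N (the first 0.9 mm under 5 N).
- knob_left: Steel wing knob of the front left screw, at x -80, y +115 mm of the stand. Origin on the screw axis, 64 mm above the stand's origin. Wing 48 mm along this body's x, 12 mm thick (y), 7 to 35 mm above this origin; a boss on the plate ends 10 mm below it. Clockwise from above drives knob and foot down 15 mm per turn (4 rad at most) and once the foot bears lifts the corner. Starts fully up; 0.08 N m friction.
- knob_right: The same wing knob of the front right leveling screw, at x -80, y -115 mm of the stand.
- foot_front_left: Round rubber foot, 36 mm across, under the left screw; origin at the centre of its underside. Each foot gives 1 mm per 17 N. From the loose foot's first touch, 0.7 to 1.9 mm more screw travel (best 1.3) spreads the weight over all four feet; more lifts the other front foot and the opposite rear one.
- foot_front_right: The same foot under the right screw.
- foot_rear_left: The same rubber foot fixed at x +80, y +115 mm under the stand.
- foot_rear_right: The same rubber foot fixed at x +80, y -115 mm under the stand.
- lever (a joint): Lock lever between the knobs, on an upright pivot at x -30, y 0 mm of the stand: 0 = open (ball to the front left), 1.4 rad = locked against its stop (ball to the front right), anticlockwise from above; starts at 0 to 0.25. At angle a it points along (-cos(0.7-a), sin(0.7-a)) in the stand's x, y. Takes 2 N at the ball; stays where it is left.
- lever_ball (a point): Centre of the lever's bright metal ball, 22 mm across, 60 mm from the pivot, 82 mm above the stand's origin.
- gouge: Bystander: wood-turning chisel 290 mm long lying on the bench, leave alone. Origin under its middle.
- bowl: Bystander: small turned wooden bowl, 90 mm across, 45 mm high, leave alone. Origin under its centre.
- faceplate: Bystander: dark steel faceplate ring, 84 mm across, 14 mm high, leave alone. Origin under its centre.

How it is judged:
By the outcome, as a careful person would: the job done as asked, in the order asked, and still so for the second after the job is handed in, with the robot touching nothing.
It also fails if it takes over 72 s, if anything falls off the work surface, if the arm or the gripper's body presses on something with over 40 N, if the wrist force passes 120 N, or if a joint passes its speed limit or range.

## Working session

There is one attempt and no reset: what is moved stays moved. The work goes in short steps, Python scripts to look and compute and a shell command to move; the robot and the scene stay as the last step left them, time stands still between calls to the robot, and variables do not carry over. Pictures are saved under pics/ and viewed, about 8 in all and at most 12, crops included, and the job is handed in when it is done.

```bash
mkdir -p pics; cat > h.py <<'E'
import numpy as np, cv2
from station import readout, eyes, ticket
def cam(n):
    p,d=eyes.read_camera(n); np.savez(f'{n}.npz',p=p,d=d); return p,d
def world(n,d):
    c=eyes.calibration(n); v,u=np.mgrid[:384,:512]
    P=np.stack([(u-c['cx'])/c['fx']*d,(v-c['cy'])/c['fy']*d,d],-1)
    W=(P-np.array(c['t']))@np.array(c['R']); W[d==0]=np.nan; return W
def pix(n,X):
    c=eyes.calibration(n); p=np.array(c['R'])@np.array(X)+np.array(c['t']); return p[:2]/p[2]*[c['fx'],c['fy']]+[c['cx'],c['cy']]
E
python3 - <<'E'
from h import *
for n in ('top','side'):
    p,d=cam(n); cv2.imwrite(f'pics/{n}0.png',p[:,:,::-1])
    c=eyes.calibration(n); print(n,c['fx'],-np.array(c['R']).T@np.array(c['t']),np.array(c['R']).round(2).tolist())
print(readout.get_obs())
E
```

```text
top 485.1948287247009 [0.41268331 0.04661021 1.19091761] [[0.01, -1.0, 0.0], [-0.99, -0.01, -0.17], [0.17, -0.0, -0.99]]
side 384.02358335989265 [0.55465103 0.64678092 0.67167521] [[-1.0, -0.09, 0.01], [-0.07, 0.71, -0.71], [0.06, -0.7, -0.71]]
{'t': 0.1, 'q': array([-1.3050842 ,  0.47772664,  0.022351  ,  1.55637474, -0.01150821,
        1.1092506 , -0.08312601]), 'joint_vel': array([-0.00043944, -0.00159269, -0.00189461, -0.00284825, -0.00091502,
       -0.00049933,  0.00141739]), 'joint_torque': array([ 4.95508997e-03, -5.97763288e+01,  1.61421217e+00, -2.81955367e+01,
        1.28939585e-02,  4.94044172e-03, -9.00073530e-06]), 'eef_pos': array([0.24630651, 0.62788605, 0.23040754]), 'tool_rot': array([-9.45222430e-05,  1.85828164e-01,  9.82581919e-01, -8.10057781e-04]), 'contact_force': array([ 0.15444473, -0.47604275, -0.58440264]), 'torque': array([-0.01341881, -0.00900717, -0.02477887]), 'gripper_width': 1.0013804056308395}
```

View pics/top0.png

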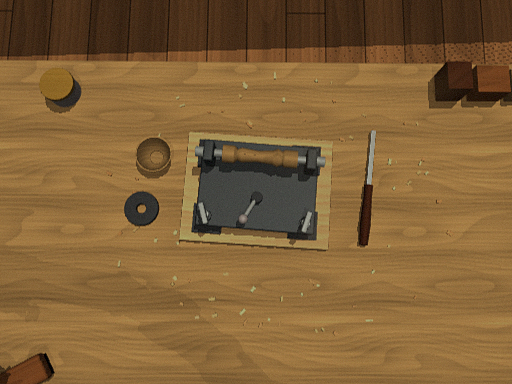

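View pics/side0.png

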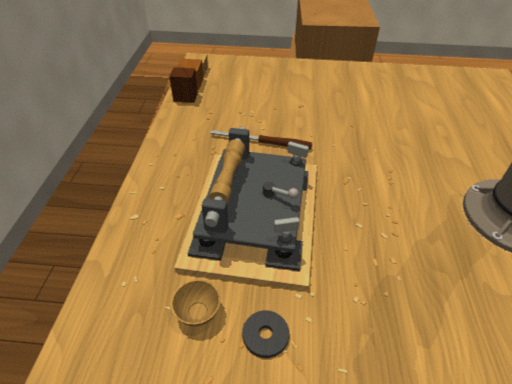

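The top view shows the stand with its knobs at px (203,213) and (307,222), the lever ball at (243,218) and the pivot at (257,197). The side view shows the near (left) feet at (207,240) and (285,250). Next I'll measure the plate plane, the knobs, the ball and the supporting plates.

```bash
python3 - <<'E'
from h import *
z=np.load('top.npz'); W=world('top',z['d']); p=z['p']
for n,(u,v) in dict(kl=(203,213),kr=(307,222),ball=(243,218),piv=(257,197),plate=(230,190),mid=(270,225),board=(215,242),bench=(100,250),padFL=(205,232),padFR=(302,235),padFR2=(295,236),padFL2=(198,231)).items():
    print(n,W[v-1:v+2,u-1:u+2].reshape(-1,3).mean(0).round(4))
# plate plane
m=np.zeros((384,512),bool); m[172:228,206:312]=1
m&=(W[...,2]>.045)&(W[...,2]<.075)
P=W[m]; 
for _ in range(5):
    A=np.c_[P[:,:2],np.ones(len(P))]; k=np.linalg.lstsq(A,P[:,2],rcond=None)[0]; r=P[:,2]-A@k; P=P[abs(r)<.003]
print('plane',k,r.std(),len(P))
for n,lo,roi in (('kl',.08,(195,225,192,216)),('kr',.08,(205,238,296,318))):
    a,b,c,d=roi; q=W[a:b,c:d].reshape(-1,3); q=q[(q[:,2]>lo)&(q[:,2]<.13)]; 
    R=cv2.minAreaRect((q[:,:2]*1000).astype(np.float32)); print(n,len(q),R,np.median(q[:,2]),q[:,2].max())
big=cv2.resize(p[125:255,175:340],None,fx=4.8,fy=4.6,interpolation=cv2.INTER_CUBIC)
s=cv2.resize(np.load('side.npz')['p'][125:285,175:325],None,fx=3.6,fy=3.6,interpolation=cv2.INTER_CUBIC)
cv2.imwrite('pics/topc.png',big[:,:,::-1]);cv2.imwrite('pics/sidec.png',s[:,:,::-1])
E
```

```text
kl [0.5352 0.1722 0.1266]
kr [ 0.517  -0.0569  0.1275]
ball [0.5253 0.084  0.1218]
piv [0.5759 0.0536 0.0986]
plate [0.5956 0.1169 0.0741]
mid [0.5146 0.0233 0.0743]
board [0.4781 0.1548 0.0121]
bench [ 4.573e-01  4.355e-01 -3.000e-04]
padFL [0.5008 0.1778 0.028 ]
padFR [ 0.4949 -0.0536  0.036 ]
padFR2 [ 0.4934 -0.038   0.0216]
padFL2 [0.503  0.1944 0.0297]
plane [0.00116146 0.0004768  0.07249333] 0.001195547875706626 3294
kl 176 ((538.1769409179688, 174.63882446289062), (55.27610778808594, 26.74408721923828), 15.512557029724121) 0.12545815982570904 0.1298363549474036
kr 165 ((517.025146484375, -54.835777282714844), (26.08349609375, 45.42180633544922), 48.2894172668457) 0.12469340859261782 0.1299100569662881
```

View pics/sidec.png

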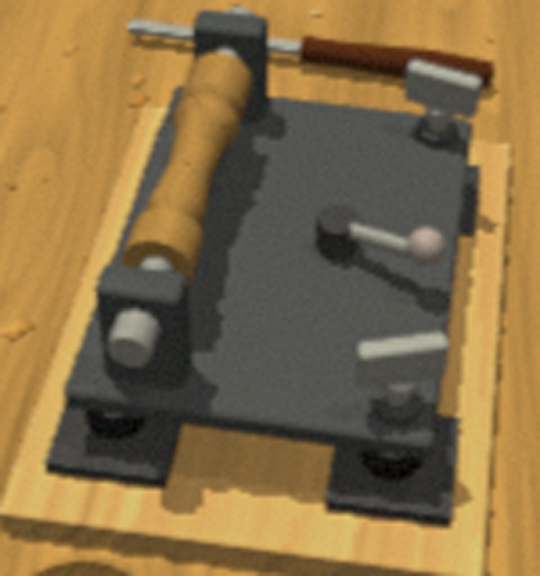

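View pics/topc.png

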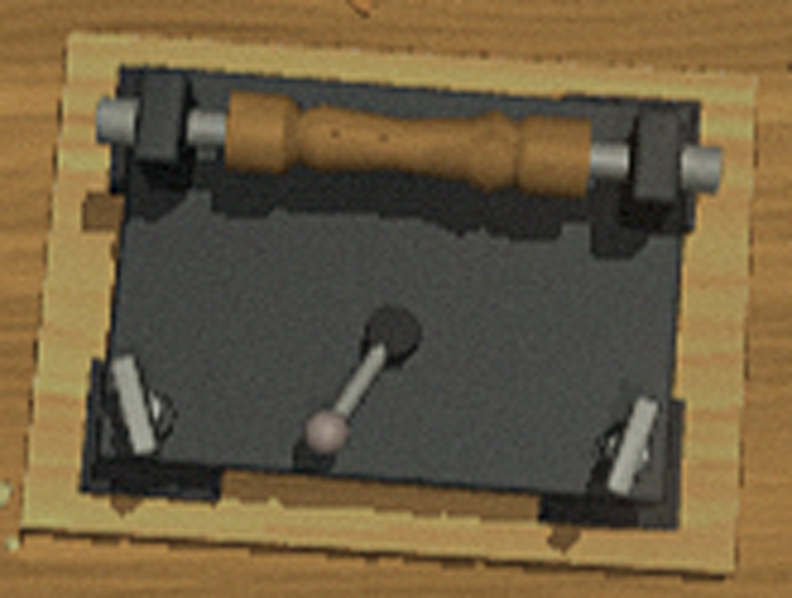

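The crops show both knobs, the lever with its ball towards the front left, and the dark plates under the feet. They do not show which foot hangs clear, so I'll compare the heights of the supporting plates.

```bash
python3 - <<'E'
from h import *
z=np.load('top.npz'); W=world('top',z['d'])*1000; p=z['p'].astype(int)
s=np.load('side.npz'); S=world('side',s['d'])*1000
np.set_printoptions(linewidth=200,suppress=True)
def st(W,p,a,b,c,d,n):
    q=W[a:b,c:d]; print(n); print(q[...,2].round(0).astype(int)); print(p[a:b,c:d].sum(-1)//3) 
st(W,p,225,236,190,222,'FL top')
st(W,p,231,242,286,318,'FR top')
q=S[252:272,266:302]; print('FL side'); print(q[::2,::2,2].round(0).astype(int))
q=S[170:192,300:312]; print('FR side'); print(q[::1,:,2].round(0).astype(int))
q=S[246:260,186:226]; print('RL side'); print(q[::2,::2,2].round(0).astype(int))
E
```

```text
FL top
[[                  20                   20                   28                   26                   29                   28                   30                   66                   69
                    68                   71                   70                   70                   74                   74                   73                   71                   71
                    69                   70                   78                   75                   73                   72                   71                   71                   76
                    73                   72 -9223372036854775808                   73                   73]
 [                  15                   20                   32                   31                   30                   32                   28                   28                   29
                    29                   31                   30                   31                   33                   30                   29                   30                   23
                    61        
[... 23968 characters left out ...]
31                   31                   29
                    21                   19]
 [                  20                   22                   19                   20                   20                   21                   20                   19                   20
                    23                   21                   22                   23                   24                   26                   25                   28                   27
                    19                   20]]<stdin>:6: RuntimeWarning: invalid value encountered in cast
<stdin>:9: RuntimeWarning: invalid value encountered in cast
<stdin>:11: RuntimeWarning: invalid value encountered in cast
```

Right front plate top is about 21.8 mm, against about 29.3 mm for both left ones. So the right front foot is loose, with a gap of about 7 mm. Now I'll get precise knob, ball and stand poses.

```bash
cat >> h.py <<'E'
def onplane(n,uv,z):
    c=eyes.calibration(n); R=np.array(c['R']); C=-R.T@np.array(c['t'])
    uv=np.atleast_2d(uv).astype(float); r=np.c_[(uv[:,0]-c['cx'])/c['fx'],(uv[:,1]-c['cy'])/c['fy'],np.ones(len(uv))]@R
    return C+r*((z-C[2])/r[:,2])[:,None]
def wing(p,roi,z,th=100,zlo=.117):
    a,b,c,d=roi; g=p[a:b,c:d].astype(int); m=((g.sum(-1)/3>th)&(np.ptp(g,axis=-1)<45)).astype(np.uint8)
    n,l,s,_=cv2.connectedComponentsWithStats(m); k=1+s[1:,4].argmax(); v,u=np.nonzero(l==k)
    q=onplane('top',np.c_[u+c,v+a],z)[:,:2]; w=np.linalg.svd(q-q.mean(0),full_matrices=False)[2][0]
    e=(q-q.mean(0))@w; f=(q-q.mean(0))@[-w[1],w[0]]
    return q.mean(0).round(4), np.degrees(np.arctan(w[1]/w[0])).round(1), np.ptp(e).round(4), np.ptp(f).round(4), len(q)
def plane(n,W,box):
    v=np.isfinite(W[...,2]); P=W[v]; lo,hi=box; P=P[(P[:,0]>lo[0])&(P[:,0]<hi[0])&(P[:,1]>lo[1])&(P[:,1]<hi[1])&(abs(P[:,2]-.0735)<.008)]
    for _ in range(3):
        A=np.c_[P[:,:2]-[.55,.057],np.ones(len(P))]; k=np.linalg.lstsq(A,P[:,2],rcond=None)[0]; r=P[:,2]-A@k; P=P[abs(r)<.005]
    return k, r.std()/len(P)**.5, len(P)
E
python3 - <<'E'
from h import *
T=[cam('top') for _ in range(4)]; S=[cam('side') for _ in range(4)]
p=np.mean([t[0] for t in T],0)
kl=wing(p,(190,228,190,218),.1275); kr=wing(p,(200,240,292,318),.1275); print(kl,kr)
a=np.array(kl[0]);b=np.array(kr[0]); d=a-b; psi=np.arctan2(-d[0],d[1]); c=(a+b)/2+.080*np.array([np.cos(psi),np.sin(psi)])
print('dist',np.hypot(*d),'psi deg',np.degrees(psi),'centre',c)
# ball: pinkish bright blob
g=p[205:232,232:254]; m=(g[...,0]>110); v,u=np.nonzero(m); q=onplane('top',np.c_[u+232,v+205],.1105); print('ball',q.mean(0),len(u))
l=(q.mean(0)[:2]-c)@np.array([[np.cos(psi),-np.sin(psi)],[np.sin(psi),np.cos(psi)]])*1000; print('ball local',l,'a',.7-np.arctan2(l[1],-(l[0]+30)))
for n,L in (('top',T),('side',S)):
    W=np.nanmean([world(n,np.where(x[1]>0,x[1],np.nan)) for x in L],0); np.save(f'W0{n}.npy',W)
    print(n,plane(n,W,((.495,-.03),(.60,.15))))
    for nm,xy in dict(FL=(.508,.190),RL=(.62,.192),FR=(.480,-.055)).items():
        q=W[(abs(W[...,0]-xy[0])<.012)&(abs(W[...,1]-xy[1])<.02)&(W[...,2]<.035)][:,2]; print(nm,len(q),np.round(np.percentile(q,[15,30,50,70,85])*1000,1) if len(q) else '')
E
```

```text
(array([0.5365, 0.1736]), np.float64(15.5), np.float64(0.0459), np.float64(0.0101), 95) (array([ 0.518 , -0.0558]), np.float64(-18.4), np.float64(0.0462), np.float64(0.0118), 100)
dist 0.23014475879324298 psi deg -4.610649318660601 centre [0.60699112 0.05246926]
ball [0.52645428 0.08278724 0.1105    ] 98
ball local [-82.71329759  23.74597889] a 0.2767518251242909
top (array([0.00715971, 0.00176816, 0.074135  ]), np.float64(2.0188124100678542e-05), 2969)
FL 159 [21.2 27.6 28.7 29.4 30.1]
RL 64 [18.  18.4 19.1 19.8 20.6]
FR 170 [18.4 18.9 19.9 20.8 21.6]
side (array([0.00825888, 0.00284721, 0.0742606 ]), np.float64(1.4656103507664213e-05), 2021)
FL 178 [19.6 28.5 29.1 29.5 29.8]
RL 189 [18.9 19.2 19.4 19.7 20. ]
FR 100 [18.6 18.9 19.3 19.7 20.5]
```

```bash
python3 -m crank '[{"x":-35,"y":-37,"jaw":42},{"x":-42,"y":-45},{"x":-42,"y":-45},{"x":-42,"y":-45},{"x":-42,"y":-45},{"x":-42,"y":-45},{"x":-42,"y":-45},{"x":-42,"y":-45},{"x":-42,"y":-45},{"x":-42,"y":-45},{"x":-42,"y":-45},{"x":-35,"y":-37}]' 20
cat >> h.py <<'E'
def go(xyz,tooly_deg=None):
    from scipy.spatial.transform import Rotation as Ro
    o=readout.get_obs(); R=Ro.from_quat(np.roll(o['tool_rot'],-1)).as_matrix(); e=(np.array(xyz)-o['eef_pos'])
    a=np.degrees(np.arctan2(R[1,1],R[0,1]))
    print('t',o['t'].__round__(2),'shift mm (tool)',(R.T@e*1000).round(1),'tooly',a.round(2),'tilt',R[:,2].round(4),'q7',round(o['q'][6],2),'F',o['contact_force'].round(1),'M',o['torque'].round(2),'w',round(o['gripper_width'],3), 'eef',o['eef_pos'].round(4))
    if tooly_deg is not None: print('az',round(-(tooly_deg-a),1))
E
python3 -c "
from h import *
go((.518,-.0558,.2),71.6)"
```

```text
t 0.5 shift mm (tool) [-502.6 -537.8   31.3] tooly 68.58 tilt [-0. -0. -1.] q7 -0.08 F [-0.2 -0.  -0.9] M [-0.    0.02 -0.02] w 0.999 eef [0.2465 0.6284 0.2313]
az -3.0schema error: expected keys jaw, x, y, z, ax, ay, az
```

```bash
python3 -m crank '[{"jaw":42,"x":-35,"y":-37,"z":0,"ax":0,"ay":0,"az":0},{"jaw":42,"x":-42,"y":-45,"z":0,"ax":0,"ay":0,"az":0},{"jaw":42,"x":-42,"y":-45,"z":0,"ax":0,"ay":0,"az":0},{"jaw":42,"x":-42,"y":-45,"z":0,"ax":0,"ay":0,"az":0},{"jaw":42,"x":-42,"y":-45,"z":0,"ax":0,"ay":0,"az":0},{"jaw":42,"x":-42,"y":-45,"z":0,"ax":0,"ay":0,"az":0},{"jaw":42,"x":-42,"y":-45,"z":0,"ax":0,"ay":0,"az":0},{"jaw":42,"x":-42,"y":-45,"z":0,"ax":0,"ay":0,"az":0},{"jaw":42,"x":-42,"y":-45,"z":0,"ax":0,"ay":0,"az":0},{"jaw":42,"x":-42,"y":-45,"z":0,"ax":0,"ay":0,"az":0},{"jaw":42,"x":-42,"y":-45,"z":0,"ax":0,"ay":0,"az":-3},{"jaw":42,"x":-35,"y":-37,"z":0,"ax":0,"ay":0,"az":0}]' 20
python3 -c "
from h import *
go((.518,-.0558,.2),71.6)"
```

```text
t: 2.0
eef_pos: [0.5143, -0.0398, 0.2318]
tool_rot: [0.001, 0.16, 0.987, 0.0]
contact_force: [0.7, 0.9, -0.2]
gripper_width: 0.419
t 2.0 shift mm (tool) [ -8.5 -14.   31.8] tooly 71.53 tilt [ 1.1e-03  1.0e-04 -1.0e+00] q7 1.32 F [ 0.7  0.9 -0.2] M [ 0.08 -0.    0.04] w 0.419 eef [ 0.5143 -0.0398  0.2318]
az -0.1
```

```bash
python3 -m crank '[{"jaw":42,"x":-8.5,"y":-14,"z":0,"ax":0,"ay":0,"az":0},{"jaw":42,"x":0,"y":0,"z":45,"ax":0,"ay":0,"az":0},{"jaw":42,"x":0,"y":0,"z":45,"ax":0,"ay":0,"az":0},{"jaw":42,"x":0,"y":0,"z":0,"ax":0,"ay":0,"az":0},{"jaw":42,"x":0,"y":0,"z":0,"ax":0,"ay":0,"az":0}]'
python3 - <<'E'
from h import *
go((.518,-.0558,.0985),71.6)
p,d=cam('side');s=cv2.resize(p[70:250,190:390],None,fx=3,fy=3,interpolation=cv2.INTER_CUBIC)
p,d=cam('top');t=cv2.resize(p[160:260,250:350],None,fx=5.4,fy=5.4,interpolation=cv2.INTER_CUBIC)
cv2.imwrite('pics/ap.png',cv2.resize(np.hstack([s,t]),None,fx=.69,fy=.69)[:,:,::-1])
E
```

```text
t: 2.62
eef_pos: [0.5184, -0.0534, 0.1427]
tool_rot: [0.001, 0.16, 0.987, 0.0]
contact_force: [0.5, -0.0, 0.5]
gripper_width: 0.423
t 2.62 shift mm (tool) [-0.3 -2.4 44.2] tooly 71.58 tilt [ 0.0017 -0.     -1.    ] q7 1.42 F [ 0.5 -0.   0.5] M [-0.04 -0.02  0.02] w 0.423 eef [ 0.5184 -0.0534  0.1427]
az -0.0
```

View pics/ap.png

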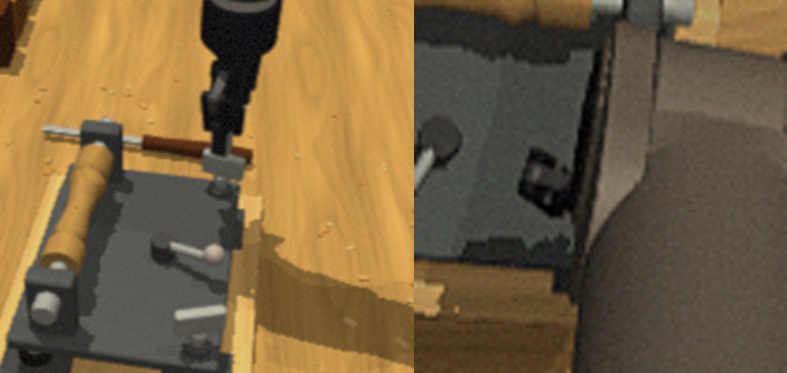

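The side crop shows the fingers straddling above the right wing at crop px (225,150), with the jaw across its thickness. Descending now.

```bash
python3 -m crank '[{"jaw":42,"x":0,"y":-2.3,"z":14,"ax":0,"ay":0,"az":0},{"jaw":42,"x":0,"y":0,"z":15,"ax":0,"ay":0,"az":0},{"jaw":42,"x":0,"y":0,"z":15,"ax":0,"ay":0,"az":0},{"jaw":42,"x":0,"y":0,"z":0,"ax":0,"ay":0,"az":0},{"jaw":42,"x":0,"y":0,"z":0,"ax":0,"ay":0,"az":0}]'
python3 - <<'E'
from h import *
go((.518,-.0558,.0985),71.6)
E
```

```text
t: 3.35
eef_pos: [0.5167, -0.0555, 0.0972]
tool_rot: [-0.0, 0.16, 0.987, -0.0]
contact_force: [-0.2, -0.0, 0.4]
gripper_width: 0.423
t 3.35 shift mm (tool) [-1.3  0.2 -1.3] tooly 71.58 tilt [-3.e-04 -1.e-04 -1.e+00] q7 1.46 F [-0.2 -0.   0.4] M [-0.07 -0.06 -0.07] w 0.423 eef [ 0.5167 -0.0555  0.0972]
az -0.0
```

```bash
python3 -m crank '[{"jaw":28,"x":-1.3,"y":0,"z":-1,"ax":0,"ay":0,"az":0},{"jaw":20,"x":0,"y":0,"z":0,"ax":0,"ay":0,"az":0},{"jaw":17,"x":0,"y":0,"z":0,"ax":0,"ay":0,"az":0},{"jaw":16,"x":0,"y":0,"z":0,"ax":0,"ay":0,"az":0},{"jaw":15,"x":0,"y":0,"z":0,"ax":0,"ay":0,"az":0},{"jaw":14,"x":0,"y":0,"z":0,"ax":0,"ay":0,"az":0}]' 20
python3 - <<'E'
from h import *
go((.518,-.0558,.0985),71.6)
E
python3 -m crank '[{"jaw":12,"x":0,"y":0,"z":0,"ax":0,"ay":0,"az":0},{"jaw":9,"x":0,"y":0,"z":0,"ax":0,"ay":0,"az":0},{"jaw":5,"x":0,"y":0,"z":0,"ax":0,"ay":0,"az":0},{"jaw":0,"x":0,"y":0,"z":0,"ax":0,"ay":0,"az":0}]' 20
python3 - <<'E'
from h import *
go((.518,-.0558,.0985),71.6)
E
```

```text
t: 4.1
eef_pos: [0.5185, -0.0553, 0.0985]
tool_rot: [0.0, 0.16, 0.987, 0.0]
contact_force: [2.0, 5.5, 1.2]
gripper_width: 0.205
t 4.1 shift mm (tool) [ 0.3 -0.6  0. ] tooly 71.61 tilt [ 1.1e-03  5.0e-04 -1.0e+00] q7 1.46 F [2.  5.5 1.2] M [ 1.03 -0.51  0.04] w 0.205 eef [ 0.5185 -0.0553  0.0985]
az 0.0
t: 4.6
eef_pos: [0.5184, -0.0554, 0.0985]
tool_rot: [0.0, 0.16, 0.987, 0.0]
contact_force: [2.8, 4.1, 2.4]
gripper_width: 0.198
t 4.6 shift mm (tool) [ 0.3 -0.5 -0. ] tooly 71.6 tilt [ 1.e-03  4.e-04 -1.e+00] q7 1.46 F [2.8 4.1 2.4] M [ 1.01 -0.5  -0.01] w 0.198 eef [ 0.5184 -0.0554  0.0985]
az 0.0
```

The opening stopped at 16.8 mm against a 12 mm wing, so the tips may be on the hub below it. I'll reopen, raise 7 mm and grip again.

```bash
python3 -m crank '[{"jaw":30,"x":0,"y":0,"z":0,"ax":0,"ay":0,"az":0},{"jaw":30,"x":0,"y":0.6,"z":-3,"ax":0,"ay":0,"az":0},{"jaw":30,"x":0,"y":0,"z":-4,"ax":0,"ay":0,"az":0},{"jaw":24,"x":0,"y":0,"z":0,"ax":0,"ay":0,"az":0},{"jaw":20,"x":0,"y":0,"z":0,"ax":0,"ay":0,"az":0},{"jaw":17,"x":0,"y":0,"z":0,"ax":0,"ay":0,"az":0},{"jaw":15,"x":0,"y":0,"z":0,"ax":0,"ay":0,"az":0},{"jaw":13,"x":0,"y":0,"z":0,"ax":0,"ay":0,"az":0},{"jaw":10,"x":0,"y":0,"z":0,"ax":0,"ay":0,"az":0}]' 20
python3 - <<'E'
from h import *
go((.518,-.0558,.1055),71.6)
p,d=cam('side');s=cv2.resize(p[110:210,250:350],None,fx=6,fy=6,interpolation=cv2.INTER_CUBIC)
cv2.imwrite('pics/gr.png',s[:,:,::-1])
E
```

```text
t: 5.72
eef_pos: [0.5181, -0.0549, 0.1053]
tool_rot: [-0.0, 0.16, 0.987, 0.0]
contact_force: [1.1, 2.3, -0.4]
gripper_width: 0.135
t 5.72 shift mm (tool) [-0.2 -0.9 -0.2] tooly 71.58 tilt [ 0.e+00  4.e-04 -1.e+00] q7 1.45 F [ 1.1  2.3 -0.4] M [ 0.4  -0.1  -0.14] w 0.135 eef [ 0.5181 -0.0549  0.1053]
az -0.0
```

View pics/gr.png

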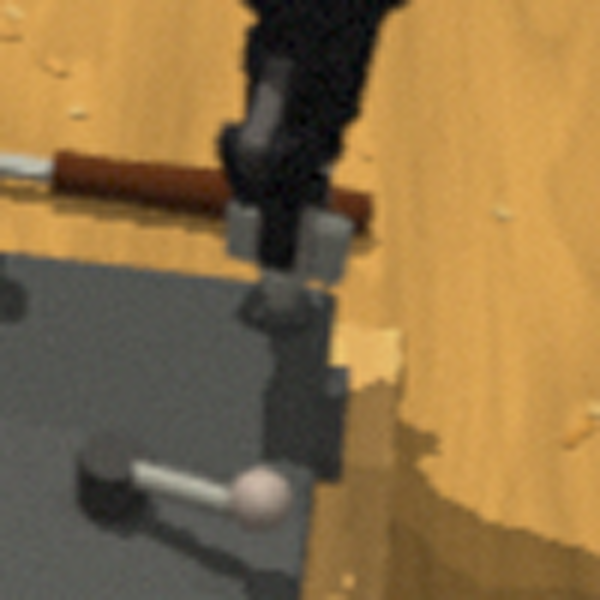

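The picture shows the fingers gripping the wing centrally (crop px 285,235). The opening is 11.5 mm, which fits. I'll start screwing clockwise (+az), following the pitch down at 0.417 mm per 10°.

```bash
python3 -m crank '[{"jaw":10,"x":0,"y":0,"z":0.42,"ax":0,"ay":0,"az":10},{"jaw":10,"x":0,"y":0,"z":0.42,"ax":0,"ay":0,"az":10},{"jaw":10,"x":0,"y":0,"z":0.42,"ax":0,"ay":0,"az":10}]' 25
python3 - <<'E'
from h import *
go((.518,-.0558,.1055),71.6)
E
python3 -m crank '[{"jaw":10,"x":0,"y":0,"z":0.42,"ax":0,"ay":0,"az":10},{"jaw":10,"x":0,"y":0,"z":0.42,"ax":0,"ay":0,"az":10},{"jaw":10,"x":0,"y":0,"z":0.42,"ax":0,"ay":0,"az":10},{"jaw":10,"x":0,"y":0,"z":0.42,"ax":0,"ay":0,"az":10},{"jaw":10,"x":0,"y":0,"z":0.42,"ax":0,"ay":0,"az":10},{"jaw":10,"x":0,"y":0,"z":0.42,"ax":0,"ay":0,"az":10},{"jaw":10,"x":0,"y":0,"z":0,"ax":0,"ay":0,"az":0}]'
python3 - <<'E'
from h import *
go((.518,-.0558,.1055),71.6)
E
```

```text
t: 6.15
eef_pos: [0.5184, -0.0545, 0.1041]
tool_rot: [0.0, 0.412, 0.911, 0.0]
contact_force: [0.9, 3.7, -1.3]
gripper_width: 0.133
t 6.15 shift mm (tool) [-0.7 -1.1 -1.4] tooly 41.32 tilt [ 4.e-04  7.e-04 -1.e+00] q7 1.01 F [ 0.9  3.7 -1.3] M [ 0.78 -0.19  0.1 ] w 0.133 eef [ 0.5184 -0.0545  0.1041]
az -30.3
t: 7.02
eef_pos: [0.5192, -0.0543, 0.1016]
tool_rot: [0.0, 0.81, 0.586, 0.001]
contact_force: [3.1, 3.3, -1.2]
gripper_width: 0.131
t 7.03 shift mm (tool) [-1.8 -0.7 -3.9] tooly -18.27 tilt [ 1.6e-03  2.0e-04 -1.0e+00] q7 0.17 F [ 3.1  3.3 -1.2] M [ 1.07 -0.89 -0.08] w 0.131 eef [ 0.5192 -0.0543  0.1016]
az -89.9
```

```bash
python3 -m crank '[{"jaw":10,"x":0.5,"y":0.4,"z":0.42,"ax":0,"ay":0,"az":10},{"jaw":10,"x":0,"y":0,"z":0.42,"ax":0,"ay":0,"az":10},{"jaw":10,"x":0,"y":0,"z":0.42,"ax":0,"ay":0,"az":10},{"jaw":10,"x":0,"y":0,"z":0.42,"ax":0,"ay":0,"az":10},{"jaw":10,"x":0,"y":0,"z":0,"ax":0,"ay":0,"az":0}]'
python3 - <<'E'
from h import *
go((.518,-.0558,.1055),71.6)
for n in ('top','side'):
    W=np.nanmean([world(n,np.where(x>0,x,np.nan)) for x in [cam(n)[1] for _ in range(3)]],0); W0=np.load(f'W0{n}.npy')
    print(n,plane(n,W,((.495,-.0),(.60,.15))),plane(n,W0,((.495,-.0),(.60,.15)))[0])
E
```

```text
t: 7.65
eef_pos: [0.5197, -0.0546, 0.1]
tool_rot: [0.0, 0.962, 0.274, 0.001]
contact_force: [3.9, 2.8, -1.6]
gripper_width: 0.134
t 7.65 shift mm (tool) [-2.1  0.1 -5.5] tooly -58.15 tilt [ 1.5e-03 -5.0e-04 -1.0e+00] q7 -0.37 F [ 3.9  2.8 -1.6] M [ 0.64 -1.15 -0.08] w 0.134 eef [ 0.5197 -0.0546  0.1   ]
az -129.7
top (array([0.00806743, 0.00255835, 0.07412147]), np.float64(2.6692691966290522e-05), 2258) [0.00710002 0.00175361 0.07413714]
side (array([0.00883141, 0.00267386, 0.07432323]), np.float64(1.860805867884707e-05), 1655) [0.00883434 0.00241973 0.07427189]
```

```bash
python3 -m crank '[{"jaw":10,"x":0.5,"y":0,"z":0.42,"ax":0,"ay":0,"az":10},{"jaw":10,"x":0,"y":0,"z":0.3,"ax":0,"ay":0,"az":7},{"jaw":10,"x":0,"y":0,"z":0,"ax":0,"ay":0,"az":0}]'
python3 -c "
from h import *
go((.518,-.0558,.1055),71.6)"
python3 -m crank '[{"jaw":10,"x":0,"y":0,"z":0.3,"ax":0,"ay":0,"az":7},{"jaw":10,"x":0,"y":0,"z":0,"ax":0,"ay":0,"az":0}]'
python3 -c "
from h import *
go((.518,-.0558,.1055),71.6)"
python3 -m crank '[{"jaw":10,"x":0,"y":0,"z":0.3,"ax":0,"ay":0,"az":7},{"jaw":10,"x":0,"y":0,"z":0,"ax":0,"ay":0,"az":0}]'
python3 - <<'E'
from h import *
go((.518,-.0558,.1055),71.6)
for n in ('top','side'):
    W=np.nanmean([world(n,np.where(x>0,x,np.nan)) for x in [cam(n)[1] for _ in range(3)]],0); W0=np.load(f'W0{n}.npy')
    print(n,plane(n,W,((.495,-.0),(.60,.15))),plane(n,W0,((.495,-.0),(.60,.15)))[0])
E
```

```text
t: 8.32
eef_pos: [0.5198, -0.0548, 0.0993]
tool_rot: [0.0, 0.992, 0.13, 0.001]
contact_force: [4.6, 1.8, -0.5]
gripper_width: 0.138
t 8.32 shift mm (tool) [-2.   0.5 -6.2] tooly -75.09 tilt [ 1.2e-03 -6.0e-04 -1.0e+00] q7 -0.6 F [ 4.6  1.8 -0.5] M [ 0.42 -1.19 -0.1 ] w 0.138 eef [ 0.5198 -0.0548  0.0993]
az -146.7
t: 8.57
eef_pos: [0.5199, -0.0549, 0.0991]
tool_rot: [0.0, 0.998, 0.069, 0.001]
contact_force: [4.8, 0.4, -0.8]
gripper_width: 0.137
t 8.57 shift mm (tool) [-2.   0.7 -6.4] tooly -82.11 tilt [ 1.4e-03 -4.0e-04 -1.0e+00] q7 -0.69 F [ 4.8  0.4 -0.8] M [ 0.42 -1.27 -0.1 ] w 0.137 eef [ 0.5199 -0.0549  0.0991]
az -153.7
t: 8.82
eef_pos: [0.5199, -0.055, 0.099]
tool_rot: [0.0, 1.0, 0.008, 0.001]
contact_force: [5.3, 0.8, 1.3]
gripper_width: 0.133
t 8.82 shift mm (tool) [-1.9  0.8 -6.5] tooly -89.11 tilt [ 1.6e-03 -4.0e-04 -1.0e+00] q7 -0.79 F [5.3 0.8 1.3] M [ 0.35 -1.28 -0.05] w 0.133 eef [ 0.5199 -0.055   0.099 ]
az -160.7
top (array([0.00591456, 0.00156725, 0.07429725]), np.float64(2.814226566908456e-05), 2056) [0.00710002 0.00175361 0.07413714]
side (array([0.00866919, 0.00120784, 0.0744295 ]), np.float64(1.8216670565680247e-05), 1655) [0.00883434 0.00241973 0.07427189]
```

The right front foot has touched: the plate is rising there, and vertical force and z are responding. Touch was at about 149° of turn, so the target is about 180°. I'll turn further with little down-follow, easing the side load as well.

```bash
python3 -m crank '[{"jaw":10,"x":0.6,"y":0,"z":-0.2,"ax":0,"ay":0,"az":4},{"jaw":10,"x":0,"y":0,"z":-0.1,"ax":0,"ay":0,"az":4},{"jaw":10,"x":0,"y":0,"z":0.05,"ax":0,"ay":0,"az":4},{"jaw":10,"x":0,"y":0,"z":0,"ax":0,"ay":0,"az":0}]'
python3 - <<'E'
from h import *
go((.518,-.0558,.1055),71.6)
for n in ('top','side'):
    W=np.nanmean([world(n,np.where(x>0,x,np.nan)) for x in [cam(n)[1] for _ in range(3)]],0); W0=np.load(f'W0{n}.npy')
    k,k0=plane(n,W,((.495,-.0),(.60,.15)))[0],plane(n,W0,((.495,-.0),(.60,.15)))[0]; dk=k-k0
    print(n,dk, 'FR rise mm',1000*(dk@[-.032,-.113,1]))
E
```

```text
t: 9.62
eef_pos: [0.52, -0.0551, 0.0989]
tool_rot: [0.0, 0.995, -0.097, 0.0]
contact_force: [4.1, 0.7, -0.9]
gripper_width: 0.135
t 9.62 shift mm (tool) [-1.9  1.1 -6.6] tooly -101.09 tilt [ 7.e-04 -6.e-04 -1.e+00] q7 -0.96 F [ 4.1  0.7 -0.9] M [ 0.11 -1.19 -0.08] w 0.135 eef [ 0.52   -0.0551  0.0989]
az -172.7
top [-0.00270906 -0.00203106  0.00041343] FR rise mm 0.7296295011965808
side [-0.00245873 -0.00185412  0.00040485] FR rise mm 0.6930409041709258
```

Both cameras agree: the corner has risen 0.71 mm, so about 0.95 mm of travel past touch. 8° more to reach 1.3 mm, then I'll release and check.

```bash
python3 -m crank '[{"jaw":10,"x":0.3,"y":0,"z":0.05,"ax":0,"ay":0,"az":4},{"jaw":10,"x":0.2,"y":0,"z":0.05,"ax":0,"ay":0,"az":4},{"jaw":10,"x":0,"y":0,"z":0,"ax":0,"ay":0,"az":0},{"jaw":20,"x":0,"y":0,"z":0,"ax":0,"ay":0,"az":0},{"jaw":30,"x":0,"y":0,"z":0,"ax":0,"ay":0,"az":0},{"jaw":38,"x":0,"y":0,"z":0,"ax":0,"ay":0,"az":0},{"jaw":38,"x":0,"y":0,"z":0,"ax":0,"ay":0,"az":0}]'
cat > chk.py <<'E'
from h import *
go((.518,-.0558,.1055),71.6)
for n in ('top','side'):
    L=[cam(n) for _ in range(4)]
    W=np.nanmean([world(n,np.where(x[1]>0,x[1],np.nan)) for x in L],0); W0=np.load(f'W0{n}.npy')
    k,k0=plane(n,W,((.495,-.0),(.60,.15)))[0],plane(n,W0,((.495,-.0),(.60,.15)))[0]; dk=k-k0
    print(n,dk, 'FR rise mm',1000*(dk@[-.032,-.113,1]))
    if n=='top': p=np.mean([x[0] for x in L],0); print('kl',wing(p,(190,228,190,218),.1275))
E
python3 chk.py
```

```text
t: 10.8
eef_pos: [0.5198, -0.0548, 0.0986]
tool_rot: [-0.0, 0.986, -0.168, -0.0]
contact_force: [0.5, -0.2, -0.5]
gripper_width: 0.376
t 10.8 shift mm (tool) [-1.4  1.6 -6.9] tooly -109.39 tilt [-5.e-04  1.e-04 -1.e+00] q7 -1.07 F [ 0.5 -0.2 -0.5] M [-0.02  0.   -0.01] w 0.376 eef [ 0.5198 -0.0548  0.0986]
az -181.0
top [-0.00577431 -0.00238828  0.00057008] FR rise mm 1.0247380555649297
kl (array([0.5374, 0.174 ]), np.float64(16.0), np.float64(0.0459), np.float64(0.0102), 98)
side [-0.00312029 -0.00244502  0.00050913] FR rise mm 0.8852648303711719
```

The free rise averages 0.95 mm, so about 1.27 mm of screw travel past touch, near the 1.3 mm optimum. Now the lever: raise, close, and move to the left of the ball.

```bash
python3 -m crank '[{"jaw":38,"x":0,"y":0,"z":-15,"ax":0,"ay":0,"az":0},{"jaw":38,"x":0,"y":0,"z":-25,"ax":0,"ay":0,"az":0},{"jaw":38,"x":0,"y":0,"z":-26,"ax":0,"ay":0,"az":0},{"jaw":0,"x":-8,"y":-40,"z":0,"ax":0,"ay":0,"az":0},{"jaw":0,"x":-8,"y":-42,"z":0,"ax":0,"ay":0,"az":0},{"jaw":0,"x":-8,"y":-42,"z":0,"ax":0,"ay":0,"az":0},{"jaw":0,"x":-8,"y":-42,"z":0,"ax":0,"ay":0,"az":0},{"jaw":0,"x":0,"y":0,"z":0,"ax":0,"ay":0,"az":10.6},{"jaw":0,"x":0,"y":0,"z":0,"ax":0,"ay":0,"az":0}]'
python3 - <<'E'
from h import *
go((.544,.1133,.098),-120)
E
```

```text
t: 12.32
eef_pos: [0.5452, 0.1126, 0.1652]
tool_rot: [0.001, 0.966, -0.258, 0.0]
contact_force: [0.3, -0.8, -0.8]
gripper_width: 0.002
t 12.32 shift mm (tool) [-1.5 -0.1 67.2] tooly -119.9 tilt [ 5.0e-04 -1.4e-03 -1.0e+00] q7 -1.57 F [ 0.3 -0.8 -0.8] M [-0.07  0.01  0.01] w 0.002 eef [0.5452 0.1126 0.1652]
az 0.1
```

```bash
python3 -m crank '[{"jaw":0,"x":-1.5,"y":0,"z":25,"ax":0,"ay":0,"az":0},{"jaw":0,"x":0,"y":0,"z":25,"ax":0,"ay":0,"az":0},{"jaw":0,"x":0,"y":0,"z":16,"ax":0,"ay":0,"az":0},{"jaw":0,"x":0,"y":0,"z":0,"ax":0,"ay":0,"az":0}]'
python3 - <<'E'
from h import *
go((.544,.1133,.098),-120)
p,d=cam('side');s=cv2.resize(p[110:240,220:350],None,fx=4.5,fy=4.5,interpolation=cv2.INTER_CUBIC)
cv2.imwrite('pics/lev.png',s[:,:,::-1])
E
```

```text
t: 12.82
eef_pos: [0.5434, 0.1126, 0.0984]
tool_rot: [0.0, 0.966, -0.259, -0.001]
contact_force: [-0.4, 0.1, -0.1]
gripper_width: 0.0
t 12.82 shift mm (tool) [ 0.2 -0.9  0.4] tooly -119.99 tilt [-1.2e-03 -2.0e-04 -1.0e+00] q7 -1.51 F [-0.4  0.1 -0.1] M [ 0.   -0.05  0.  ] w 0.0 eef [0.5434 0.1126 0.0984]
az 0.0
```

View pics/lev.png

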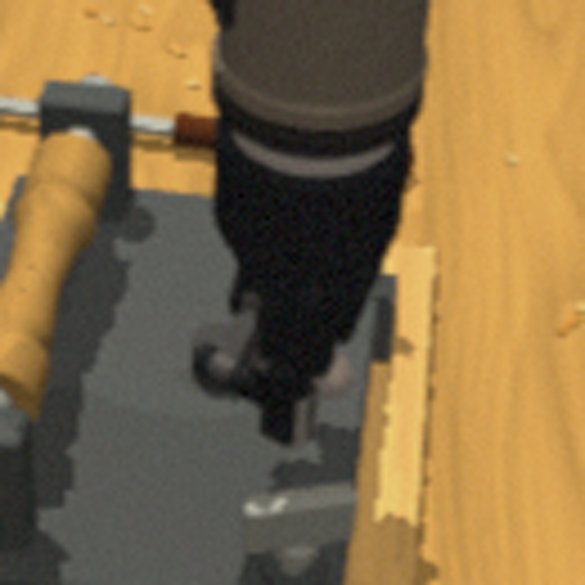

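The fingers stand just to the left of the ball (ball at crop px 340,375; tips at 285,430) and clear of the left wing. I'll push the ball round on an arc about the pivot in 5° rows.

```bash
python3 -m crank '[{"jaw":0,"x":-2.65,"y":5.18,"z":0,"ax":0,"ay":0,"az":-5},{"jaw":0,"x":-2.65,"y":5.18,"z":0,"ax":0,"ay":0,"az":-5},{"jaw":0,"x":-2.65,"y":5.18,"z":0,"ax":0,"ay":0,"az":-5},{"jaw":0,"x":-2.65,"y":5.18,"z":0,"ax":0,"ay":0,"az":-5}]'
python3 -c "
from h import *
go((.544,.1133,.098),-120)"
python3 -m crank '[{"jaw":0,"x":-2.65,"y":5.18,"z":0,"ax":0,"ay":0,"az":-5},{"jaw":0,"x":-2.65,"y":5.18,"z":0,"ax":0,"ay":0,"az":-5},{"jaw":0,"x":-2.65,"y":5.18,"z":0,"ax":0,"ay":0,"az":-5},{"jaw":0,"x":-2.65,"y":5.18,"z":0,"ax":0,"ay":0,"az":-5},{"jaw":0,"x":-2.65,"y":5.18,"z":0,"ax":0,"ay":0,"az":-5},{"jaw":0,"x":-2.65,"y":5.18,"z":0,"ax":0,"ay":0,"az":-5},{"jaw":0,"x":-2.65,"y":5.18,"z":0,"ax":0,"ay":0,"az":-5},{"jaw":0,"x":-2.65,"y":5.18,"z":0,"ax":0,"ay":0,"az":-5}]'
python3 -c "
from h import *
go((.544,.1133,.098),-120)
p,d=cam('top'); g=p.astype(int); cv2.imwrite('pics/t2.png',cv2.resize(p[160:260,190:330],None,fx=4.5,fy=4.5,interpolation=cv2.INTER_CUBIC)[:,:,::-1])"
```

```text
t: 13.38
eef_pos: [0.5272, 0.0984, 0.0999]
tool_rot: [-0.001, 0.996, -0.085, 0.001]
contact_force: [0.9, 1.0, -1.3]
gripper_width: 0.005
t 13.38 shift mm (tool) [ 14.  -17.5   1.9] tooly -99.79 tilt [ 0.0023  0.001  -1.    ] q7 -1.19 F [ 0.9  1.  -1.3] M [ 0.31 -0.28  0.  ] w 0.005 eef [0.5272 0.0984 0.0999]
az 20.2
t: 14.38
eef_pos: [0.5117, 0.0553, 0.0998]
tool_rot: [-0.0, 0.966, 0.26, 0.001]
contact_force: [0.4, 1.8, -0.1]
gripper_width: -0.003
t 14.38 shift mm (tool) [ 57.1 -33.9   1.9] tooly -59.81 tilt [ 0.0018  0.0011 -1.    ] q7 -0.55 F [ 0.4  1.8 -0.1] M [ 0.44 -0.09  0.04] w -0.003 eef [0.5117 0.0553 0.0998]
az 60.2
```

```bash
python3 -m crank '[{"jaw":0,"x":-1.65,"y":3.08,"z":0,"ax":0,"ay":0,"az":-3},{"jaw":0,"x":-1.65,"y":3.08,"z":0,"ax":0,"ay":0,"az":-3},{"jaw":0,"x":-0.8,"y":1.55,"z":0,"ax":0,"ay":0,"az":-1.5},{"jaw":0,"x":0,"y":0,"z":0,"ax":0,"ay":0,"az":0}]'
python3 -c "
from h import *
go((.544,.1133,.098),-120)"
python3 -m crank '[{"jaw":0,"x":-0.8,"y":1.55,"z":0,"ax":0,"ay":0,"az":-1.5},{"jaw":0,"x":0,"y":0,"z":0,"ax":0,"ay":0,"az":0}]'
python3 -c "
from h import *
go((.544,.1133,.098),-120)"
```

```text
t: 14.92
eef_pos: [0.5119, 0.0463, 0.0991]
tool_rot: [0.0, 0.947, 0.321, 0.0]
contact_force: [-0.4, 0.9, 0.5]
gripper_width: 0.003
t 14.93 shift mm (tool) [ 66.2 -33.7   1.2] tooly -52.58 tilt [ 8.e-04  2.e-04 -1.e+00] q7 -0.44 F [-0.4  0.9  0.5] M [ 0.01 -0.02  0.04] w 0.003 eef [0.5119 0.0463 0.0991]
az 67.4
t: 15.18
eef_pos: [0.5119, 0.0447, 0.0987]
tool_rot: [-0.0, 0.943, 0.334, 0.0]
contact_force: [0.7, 0.4, 0.9]
gripper_width: 0.003
t 15.18 shift mm (tool) [ 68.1 -33.1   0.7] tooly -51.01 tilt [ 1.e-04  0.e+00 -1.e+00] q7 -0.42 F [0.7 0.4 0.9] M [ 0.13 -0.01  0.02] w 0.003 eef [0.5119 0.0447 0.0987]
az 69.0
```

```bash
for i in 1 2 3; do :; done; python3 -m crank '[{"jaw":0,"x":-0.8,"y":1.55,"z":0,"ax":0,"ay":0,"az":-1.5},{"jaw":0,"x":-0.8,"y":1.55,"z":0,"ax":0,"ay":0,"az":-1.5}]'
python3 -c "
from h import *
go((.544,.1133,.098),-120)"
python3 -m crank '[{"jaw":0,"x":-0.4,"y":1.2,"z":0,"ax":0,"ay":0,"az":-1}]'
python3 -c "
from h import *
go((.544,.1133,.098),-120)
p,d=cam('side');s=cv2.resize(p[110:240,220:350],None,fx=4.5,fy=4.5,interpolation=cv2.INTER_CUBIC)
cv2.imwrite('pics/lev2.png',s[:,:,::-1])"
```

```text
t: 15.42
eef_pos: [0.5125, 0.0413, 0.0986]
tool_rot: [-0.0, 0.933, 0.359, -0.0]
contact_force: [-1.0, 0.4, 1.5]
gripper_width: 0.0
t 15.43 shift mm (tool) [ 71.6 -32.3   0.6] tooly -47.91 tilt [-3.e-04  0.e+00 -1.e+00] q7 -0.37 F [-1.   0.4  1.5] M [0.31 0.17 0.01] w 0.0 eef [0.5125 0.0413 0.0986]
az 72.1
t: 15.55
eef_pos: [0.5129, 0.0401, 0.0986]
tool_rot: [-0.0, 0.93, 0.367, -0.0]
contact_force: [-1.8, 1.4, 0.3]
gripper_width: -0.006
t 15.55 shift mm (tool) [ 72.7 -32.3   0.6] tooly -46.95 tilt [-4.e-04  1.e-04 -1.e+00] q7 -0.35 F [-1.8  1.4  0.3] M [0.25 0.25 0.  ] w -0.006 eef [0.5129 0.0401 0.0986]
az 73.1
```

View pics/lev2.png

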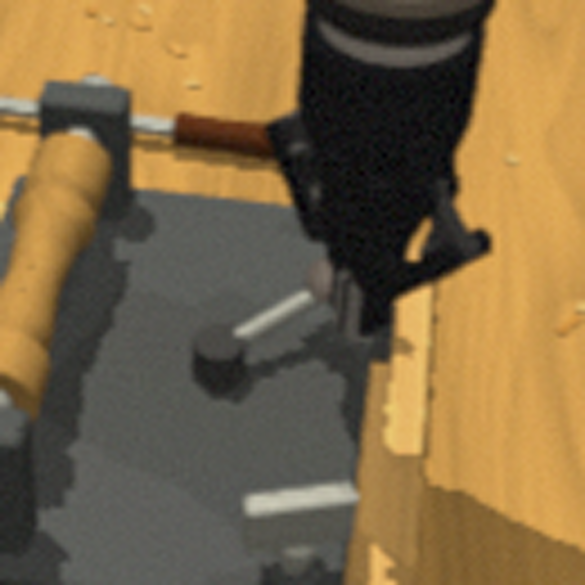

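The ball (crop px 320,275) has swung over to the front right, with the finger still behind it. The force is about 2 N, so the lever is still moving. Continuing towards the stop.

```bash
python3 -c "
from h import *
print('pred ball px locked',pix('side',(.5282,.0201,.1105)),'crop',(pix('side',(.5282,.0201,.1105))-[220,110])*4.5)"
python3 -m crank '[{"jaw":0,"x":-0.5,"y":1.2,"z":0,"ax":0,"ay":0,"az":-1}]'
python3 -m crank '[{"jaw":0,"x":-0.5,"y":1.2,"z":0,"ax":0,"ay":0,"az":-1}]'
```

```text
pred ball px locked [293.33309978 171.00246405] crop [329.99894899 274.51108821]
t: 15.72
eef_pos: [0.5132, 0.0389, 0.0986]
tool_rot: [-0.0, 0.927, 0.375, -0.0]
contact_force: [-2.3, 2.8, 1.5]
gripper_width: -0.001
t: 15.85
eef_pos: [0.5132, 0.0385, 0.0984]
tool_rot: [-0.001, 0.924, 0.383, -0.001]
contact_force: [-4.7, 5.0, 3.4]
gripper_width: -0.002
```

The force jumped to about 7 N with almost no motion, so the lever is at its stop. Backing off, raising, and checking.

```bash
python3 -m crank '[{"jaw":0,"x":0,"y":-4,"z":0,"ax":0,"ay":0,"az":0},{"jaw":0,"x":0,"y":-10,"z":0,"ax":0,"ay":0,"az":0},{"jaw":0,"x":0,"y":0,"z":-30,"ax":0,"ay":0,"az":0},{"jaw":0,"x":0,"y":0,"z":-50,"ax":0,"ay":0,"az":0},{"jaw":0,"x":-20,"y":-50,"z":-20,"ax":0,"ay":0,"az":0},{"jaw":0,"x":-20,"y":-55,"z":-20,"ax":0,"ay":0,"az":0},{"jaw":0,"x":-20,"y":-55,"z":0,"ax":0,"ay":0,"az":0},{"jaw":0,"x":-20,"y":-55,"z":0,"ax":0,"ay":0,"az":0},{"jaw":0,"x":-20,"y":-55,"z":0,"ax":0,"ay":0,"az":0},{"jaw":0,"x":0,"y":0,"z":0,"ax":0,"ay":0,"az":0}]'
python3 chk.py
python3 - <<'E'
from h import *
p=np.load('top.npz')['p']; s=np.load('side.npz')['p']
a=cv2.resize(p[120:260,115:345],(580,353),interpolation=cv2.INTER_CUBIC); 
cv2.imwrite('pics/fin.png',a[:,:,::-1])
kl=wing(p,(190,228,190,218),.1275); kr=wing(p,(200,240,292,318),.120); print(kl,kr)
a=np.array(kl[0]);b=np.array(kr[0]); d=a-b; psi=np.arctan2(-d[0],d[1]); c=(a+b)/2+.080*np.array([np.cos(psi),np.sin(psi)])
print('dist',np.hypot(*d),'psi deg',np.degrees(psi),'centre',c)
g=p[195:235,255:292].astype(int); m=(g[...,0]>105)&(g[...,0]-g[...,2]>5); n,l,st,ce=cv2.connectedComponentsWithStats(m.astype(np.uint8)); print(st[1:,4],ce[1:]+[255,195])
print('pred ball px',pix('top',(.5282,.0201,.1105)))
E
```

```text
t: 17.1
eef_pos: [0.3109, 0.1363, 0.2133]
tool_rot: [-0.007, 0.923, 0.383, -0.021]
contact_force: [0.3, -0.4, -0.4]
gripper_width: -0.0
t 17.1 shift mm (tool) [ 13.6 285.3  99.2] tooly -44.94 tilt [-0.0434 -0.0024 -0.9991] q7 -1.58 F [ 0.3 -0.4 -0.4] M [-0.02 -0.04 -0.04] w -0.0 eef [0.3109 0.1363 0.2133]
az -116.5
top [-0.00312598 -0.00203079  0.00051486] FR rise mm 0.8443748132341636
kl (array([0.5364, 0.1737]), np.float64(16.1), np.float64(0.0449), np.float64(0.0103), 95)
side [-0.00256022 -0.00214951  0.00050427] FR rise mm 0.8290939852646902
(array([0.5364, 0.1737]), np.float64(15.7), np.float64(0.0465), np.float64(0.0102), 97) (array([ 0.5183, -0.0559]), np.float64(-19.5), np.float64(0.0451), np.float64(0.0127), 100)
dist 0.23031233141106447 psi deg -4.507462073831443 centre [0.60710257 0.05261289]
[94 90] [[267.86170213 211.75531915]
 [267.88888889 232.96666667]]
pred ball px [271.78990719 217.45710509]
```

View pics/fin.png

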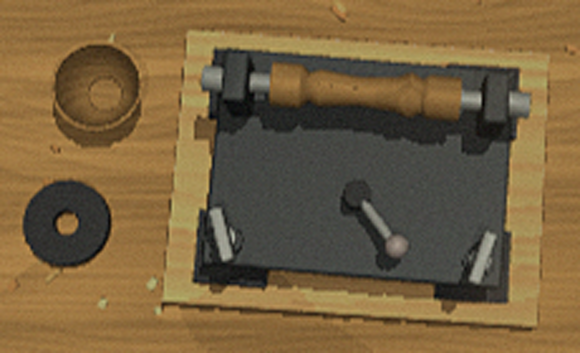

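```bash
python3 -c "
from h import *
print(ticket.hand_in())"
```

```text
the job is handed in; nothing more can be done
None
```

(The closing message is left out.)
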